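# Walk the die block round to the bench fence

### The arm

A 6-joint arm with a two-finger parallel gripper is mounted at the origin on a cart in front of the work surface, level with it; the furniture and walls round the work are solid. World frame = base frame: x ahead of the robot, y to its left, z up, the work surface at z = 0. Lengths are in m, angles in rad, forces in N, time in s.
With the tool pointing down it reaches from about 0.3 to 0.775 m from the base axis. Payload 14.6 kg.
Tool frame: the origin (TCP) lies on the centre line of the jaws, within the pads' length; the fingertips stand ctrl.tcp_to_tips ahead of it and the grasp point (between the pads) lies 2 mm behind it (ctrl.tcp_to_tips is the distance from the TCP to the fingertips, in m); z points along the fingers, y is the line along which they close (so a half turn about z gives the same grasp; the last joint's range is limited). The gripper opens to 94 mm and grips with 3 to 60 N. Pads are 16 mm wide; open, the fingers measure 119 mm over their backs; the gripper's body (75 mm by 177 mm) begins 78 mm behind the grasp point.
Start: joints at [-1.415, 0.3, 1.521, -0, 1.321, -0.067], TCP at [0.122, -0.536, 0.183] pointing down, gripper open.
Joint ranges: [-3.03, 3.03], [-0.79, 2.21], [0.23, 2.52], [-1.04, 4.18], [0, 3.07], [-2.55, 2.55]. Speed limits (rad/s): [2.22, 2.22, 2.57, 3.14, 3.14, 3.14].

### API

Orientations are given as [roll, pitch, yaw] about the fixed x, y, z axes, in that order (R = Rz(yaw) Ry(pitch) Rx(roll)).
In Python, from station import telemetry, viewer, hand_in, ctrl gives the robot as it stands.
- The arm moves only by the tool step_arm, never from a script. Its argument "plan" is a list of rows, each an object of numbers: "dx", "dy", "dz": the shift along the tool's x, y, z scaled (see below); "rx", "ry", "rz": the turn, a rotation vector about the tool's x, y, z scaled (see below); "claw": the closure, from 0 (fully open) to 1 (shut). In form: [{"dx": .., "dy": .., "dz": .., "rx": .., "ry": .., "rz": .., "claw": ..}, ...]. A call has 1 to 10 rows; each row shifts and turns the commanded pose from where the row before left it, along the tool's axes as they then stand; what a row does not reach is not made up. The controller multiplies each number of a shift by 0.1 m and each number of a turn by 90 degrees. A row lasts 1/10 s, in which the tool goes at most 50 mm and 8.59 degrees, less where a joint would pass 70% of its speed; a pose out of reach is approached as far as the arm can. A call with a number of a shift or a turn outside -1 to 1 is refused whole. A call with a gripper value outside its range is refused whole. The fingers move at their own pace and stop on an object; "grip_force" is the grip in N (left out, the last holds). Time passes only in rows, so rows that do not move let the fingers close. It gives the time, the measured TCP pose, the force, the opening and the grip force at its end, in the units of the state.
- telemetry.get_obs(): the state, without advancing time (a new reading comes with each control period).
- viewer.camera(name): name is "scene" or "top" or "wrist"; returns a dict with "img" (400x640x3 uint8, red, green, blue), "z_map" (400x640 float32, m along the optical axis (not along the pixel's ray), 0 where there is no reading), "fx", "fy", "cx", "cy" (pixels), "R" (3x3) and "t" (3): a world point X has camera coordinates R X + t; the wrist camera has in their place "tool_from_camera" (4x4, takes a point from camera to tool coordinates, whose origin is the TCP and whose axes are the flange's). Camera axes: x right, y down, z forward; pixel columns grow to the right and rows downward; lengths in m; the calibration is good to about 2 mm. The wrist camera is an equidistant fisheye: a pixel r from the principal point sees the ray r / f radians off the axis. A picture is of the moment at which its call begins: read the wrist's pose just before it.
- hand_in(): hands the job in; it is judged then, once.
Trained networks look in a picture, given as the dict that the camera call returned (one of the last four; its "shot" number tells which), for a name from the list of things; names that differ only in an ending like _2 or _b are one class to them, and where a whole thing is asked for, a point or a joint stands for the part that bears it (a point fixed in the world has none). Each returns a list of dicts, best first, with "score" (0 to 1); they miss things now and then, are a little off and sometimes report something else, mostly with a low value. They report only what shows in the picture. A call takes as long as a camera call. They do not tell look-alikes from the thing itself.
- viewer.recognise(target, picture): "rect" ([left, top, right, bottom] in pixels, round what is visible of it).
The state is a dict: "time_s": time; "qpos": joint angles; "joint_vel": joint speeds; "tau": joint torques, N m; "ee_pos": TCP position; "eef_rot": TCP orientation; "force": force on the tool from outside, world axes, zero at the start; "moment": the same for the moment, N m; "grip_width": finger opening in m; "grip_force": force on a finger pad.
Only numpy, scipy, OpenCV 4.12 (cv2) and the standard library are available. Lean on these libraries where they do the work, as an engineer would, in place of code of your own. Each camera call takes 0.05 s, during which the arm holds its last target. There are 200 camera calls.

### The job

Walk the heavy dark die block round and up to the blue fence by pushing its corners in turn, so that one of its two long sides ends flush against the fence and does not stick out past either end of it. Only push it with the fingers along the bench: do not grip, tip or lift it, do not touch the two brass dies standing in it, and leave the tools and pots round about where they are.

Things in the scene. Friction and masses are not known exactly. Their poses are not given: they have to be found in the camera images.
- die_block: Loose dark die block lying flat, 90 (its x) x 130 (its y) x 28 mm high, 0.75 to 1.1 kg, too wide to grip; six sockets in its top, a bright strip along each long side (faces x = -45, +45 mm); either may go to the fence. Origin: centre of the underside, z up. A push of 4 to 10 N on a side slides it; near a corner it turns as well. The dies in it stand 40 mm above the bench.
- bench_fence: Blue angle fence fixed to the bench: upright bar 190 mm long (its y), 16 thick, 20 high; behind it a foot 5 mm high out to x = +30 mm (screw heads 11 mm high). Origin: centre of the bar's underside. The front face, which takes the block, is at x = -8 mm and looks to -x (to the robot's right). With the block flush, its origin is at x = -53 mm in this frame.
- die_a: Loose brass-coloured press die, 12 mm across, 21 mm high, upright in a 10 mm deep socket of the block at x = -20, y = +42 mm of the block. Origin at the centre of its underside, z up its axis.
- die_b: The same kind of die, in the socket at x = +20, y = -42 mm of the block.
- die_a_seat (a point): Floor centre of the socket of die_a, fixed in the block, 18 mm above the block's underside.
- die_b_seat (a point): Floor centre of the socket of die_b, fixed in the block, 18 mm above the block's underside.
- case_press: Fixed equipment to keep the arm clear of: tall screw press (380 mm high) on a black base 332 mm long in x and 206 mm wide in y, to the right of the work. Origin about the middle of its underside.
- loupe: Bystander, to be left alone: black eye loupe, 34 mm across and high. Origin at the centre of its underside.
- vial: Bystander, to be left alone: small yellow oil vial with a red cap, 14 mm across, 38 mm high. Origin at the centre of its underside.
- tweezers: Bystander, to be left alone: steel tweezers lying flat, 131 mm long. Origin at the centre of its underside.
- nippers: Bystander, to be left alone: small black-handled nippers lying flat, 102 mm long. Origin at the centre of its underside.
- spool: Bystander, to be left alone: small white-flanged spool of brass wire, 28 mm across, 14 mm high. Origin at the centre of its underside.
- tray: Bystander, to be left alone: shallow clear tray with four pockets, 45 x 60 x 12 mm. Origin at the centre of its underside.
- screwdriver: Bystander, to be left alone: small screwdriver lying flat, 108 mm long. Origin at the centre of its underside.
Mind the look-alikes: they are no part of the job. There is more than one size of the bench_fence; the job needs the larger.

How it is judged:
By the outcome, as a careful person would: the job done as asked, in the order asked, and still so for the second after the job is handed in, with the robot touching nothing.
It also fails if it takes over 64 s, if anything falls off the work surface, if the arm or the gripper's body presses on something with over 40 N, if the wrist force passes 120 N, or if a joint passes its speed limit or range.

## Working session

There is one attempt and no reset: what is moved stays moved. The work goes in short steps, Python scripts to look and compute and a tool call to move; the robot and the scene stay as the last step left them, time stands still between calls to the robot, and variables do not carry over. Pictures are saved under pics/ and viewed, at most 10 in all, crops included, and the job is handed in when it is done.

Besides the shell and the picture viewer there is one more tool, called after "Request:" as name([rows], argument=value, ...), one row to a line, values as JSON. step_arm: Moves the arm, as the interface text tells. Shifts and turns lie within -1 to 1; 1 stands for 0.1 m of shift or 90 degrees of turn. Its arguments: {"type":"object","properties":{"plan":{"type":"array"},"grip_force":{"type":"number"}},"required":["plan"]}

```bash
mkdir -p pics
cat > h.py <<'E'
import numpy as np, cv2
from station import telemetry, viewer, hand_in, ctrl
def save(n,im): cv2.imwrite('pics/'+n,cv2.cvtColor(np.ascontiguousarray(im),cv2.COLOR_RGB2BGR))
def cloud(p):
    v,u=np.mgrid[:400,:640]; z=p['z_map']
    c=np.stack([(u-p['cx'])/p['fx']*z,(v-p['cy'])/p['fy']*z,z],-1)
    return (c-np.array(p['t']))@np.array(p['R'])   # R^T (c-t)
def st():
    o=telemetry.get_obs(); print('t',o['time_s'],'p',np.round(o['ee_pos'],4),'r',np.round(o['eef_rot'],3),'F',np.round(o['force'],1),'w',round(float(o['grip_width']),4)); return o
E
python3 - <<'E'
from h import *
o=st(); print(ctrl.tcp_to_tips)
p=viewer.camera('top'); save('top0.png',p['img']); np.savez('top0.npz',img=p['img'],w=cloud(p))
for n in ['die_block','bench_fence','die_a','case_press','loupe','vial','tweezers','nippers','spool','tray','screwdriver']:
    w=cloud(p)
    for r in viewer.recognise(n,p)[:3]:
        a=np.array(r['rect']); u,v=int((a[0]+a[2])/2),int((a[1]+a[3])/2)
        print(n,round(r['score'],2),a.round(),w[min(v,399),min(u,639)].round(3))
E
```

```text
t 0.0 p [ 0.1215 -0.5361  0.1821] r [-3.14  -0.     0.223] F [-0.3 -0.6 -0.2] w 0.0938
0.017
die_block 0.86 [325. 202. 378. 233.] [ 0.48  -0.231  0.027]
bench_fence 0.92 [284. 165. 321. 229.] [ 0.542 -0.091  0.003]
bench_fence 0.72 [399. 178. 417. 224.] [ 0.528 -0.401  0.005]
case_press 0.65 [181. 222. 207. 225.] [0.47  0.228 0.007]
loupe 0.41 [325. 114. 336. 123.] [ 0.768 -0.176  0.032]
nippers 0.61 [283. 165. 320. 232.] [ 0.538 -0.088  0.006]
spool 0.62 [411. 258. 424. 267.] [ 0.348 -0.419  0.02 ]
tray 0.65 [378. 267. 404. 291.] [ 0.299 -0.343  0.004]
screwdriver 0.51 [242. 225. 271. 241.] [0.441 0.045 0.007]
```

View pics/top0.png

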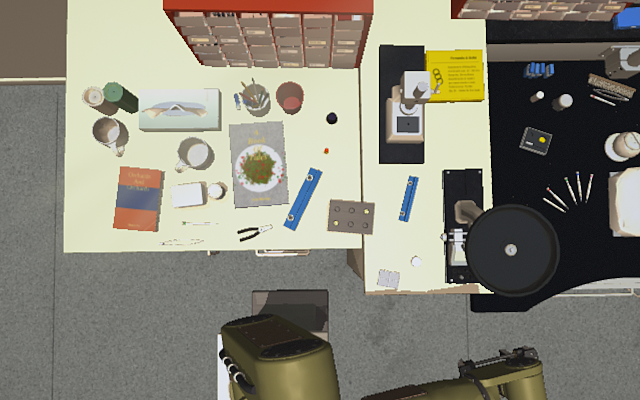

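Run:
```python
from h import *
d=np.load('top0.npz'); im=d['img']; w=d['w']
save('crop0.png',cv2.resize(im[100:300,230:440],None,fx=2.85,fy=2.85,interpolation=cv2.INTER_CUBIC))
def box(m,n,zs):
    pts=w[m][:,:2].astype(np.float32)*1000
    r=cv2.minAreaRect(pts); print(n,len(pts),np.round(r[0],1),np.round(r[1],1),round(r[2],2),np.round(cv2.boxPoints(r)).tolist())
V,U=np.mgrid[:400,:640]
z=w[...,2]
box((z>.024)&(z<.033)&(U>320)&(U<382)&(V>195)&(V<240),'block',0)
for a,b in((280,324),(396,420)):
    hsv=cv2.cvtColor(im,cv2.COLOR_RGB2HSV)
    blue=(hsv[...,0]>95)&(hsv[...,0]<125)&(hsv[...,1]>120)&(U>a)&(U<b)&(V>155)&(V<240)
    box(blue,'fence all',0); box(blue&(z>.015)&(z<.026),'fence bar',0)
    print(np.percentile(z[blue],[5,50,95]).round(4))
dm=(z>.034)&(z<.05)&(U>322)&(U<380)&(V>198)&(V<238); n,l,s,c=cv2.connectedComponentsWithStats(dm.astype(np.uint8))
for i in range(1,n): print('die',w[l==i].mean(0).round(3),s[i][4])
# vial, loupe
for nm,(a,b,e,f) in dict(vial=(320,145,332,157),loupe=(322,110,340,126)).items():
    q=w[b:f,a:e]; print(nm,q[q[...,2]>.01].mean(0).round(3),q[...,2].max())
print('table',np.median(z[150:160,335:355]), 'edge',w[246,330].round(3),w[252,330].round(3),w[285,375].round(3))
p=viewer.camera('scene'); save('scene0.png',p['img'])
```

```text
block 1053 [ 481.2 -231.7] [129.9  89.9] 84.42 [[430.0, -292.0], [520.0, -301.0], [532.0, -171.0], [443.0, -163.0]]
fence all 674 [536.2 -97.9] [100.3 184.7] 81.89 [[438.0, -135.0], [621.0, -161.0], [635.0, -61.0], [452.0, -35.0]]
fence bar 283 [ 532.4 -100.5] [ 18.4 185.9] 62.41 [[446.0, -66.0], [611.0, -152.0], [619.0, -135.0], [454.0, -49.0]]
[0.0005 0.0097 0.0235]
fence all 355 [ 551.3 -405.8] [ 25.  171.8] 74.61 [[465.0, -395.0], [631.0, -441.0], [637.0, -417.0], [472.0, -371.0]]
fence bar 38 [ 527.8 -406. ] [  8.3 126.6] 74.98 [[466.0, -394.0], [588.0, -426.0], [590.0, -418.0], [468.0, -386.0]]
[-0.001   0.0056  0.0166]
die [ 0.523 -0.215  0.036] 1
die [ 0.519 -0.278  0.035] 1
die [ 0.519 -0.295  0.034] 1
die [ 0.515 -0.18   0.035] 1
die [ 0.511 -0.247  0.035] 3
die [ 0.513 -0.272  0.035] 1
die [ 0.512 -0.2    0.034] 1
die [ 0.509 -0.212  0.034] 1
die [ 0.508 -0.237  0.035] 1
die [ 0.508 -0.263  0.035] 1
die [ 0.503 -0.226  0.035] 1
die [ 0.502 -0.257  0.04 ] 1
die [ 0.498 -0.276  0.038] 5
die [ 0.492 -0.183  0.035] 1
die [ 0.486 -0.202  0.035] 1
die [ 0.488 -0.277  0.035] 1
die [ 0.483 -0.197  0.036] 1
die [ 0.479 -0.271  0.034] 1
die [ 0.474 -0.211  0.036] 1
die [ 0.477 -0.234  0.035] 1
die [ 0.473 -0.268  0.036] 1
die [ 0.473 -0.277  0.035] 1
die [ 0.466 -0.168  0.035] 1
die [ 0.465 -0.188  0.036] 4
die [ 0.462 -0.276  0.034] 1
die [ 0.461 -0.171  0.036] 1
die [ 0.457 -0.199  0.035] 1
die [ 0.459 -0.259  0.036] 1
die [ 0.453 -0.209  0.035] 2
die [ 0.454 -0.259  0.035] 1
die [ 0.445 -0.253  0.036] 1
die [ 0.445 -0.287  0.036] 1
die [ 0.44  -0.23   0.036] 1
die [ 0.439 -0.262  0.036] 1
die [ 0.437 -0.25   0.034] 1
vial [ 0.674 -0.164  0.032] 0.04410276989236536
loupe [ 0.772 -0.182  0.026] 0.03878508102230016
table -0.0005714002073457424 edge [ 0.397 -0.17  -0.004] [ 0.341 -0.194 -0.997] [ 0.283 -0.299  0.003]
```

View pics/crop0.png

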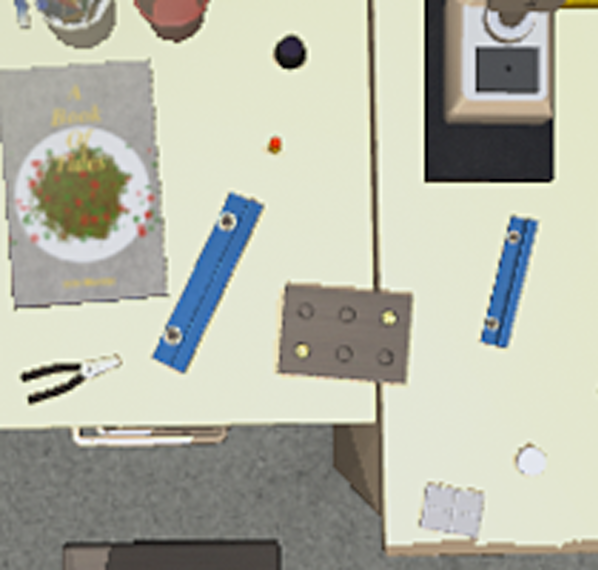

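View pics/scene0.png

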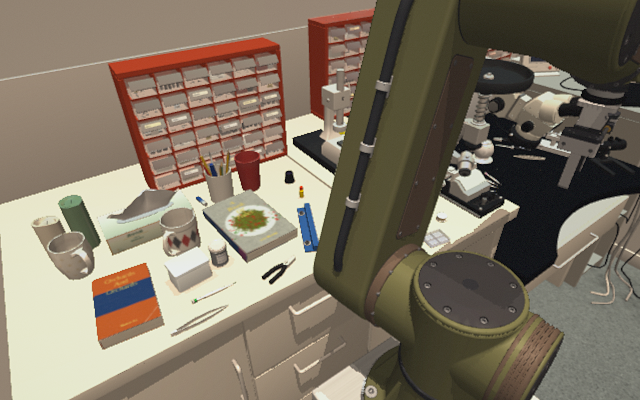

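The top view shows two blue fences. The one at px (302,197) has a bar about 186 mm long, and the one at px (408,200) is about 127 mm. The left one is the larger 190 mm fence, and the enlarged crop confirms it. The block is at px (351,217). Its dies at crop (302,350) and (388,318) put its yaw at about -5.6°. It needs about +68° of turn and about (+26, +85) mm of travel.

Request:
step_arm([
  {"dx": 0.286, "dy": -0.229, "claw": 1},
  {"dx": 0.286, "dy": -0.229, "claw": 1},
  {"dx": 0.286, "dy": -0.229, "claw": 1},
  {"dx": 0.286, "dy": -0.229, "claw": 1},
  {"dx": 0.286, "dy": -0.229, "claw": 1},
  {"dx": 0.286, "dy": -0.229, "claw": 1},
  {"dx": 0.286, "dy": -0.229, "claw": 1},
  {"dx": 0.286, "dy": -0.229, "claw": 1},
  {"dx": 0.286, "dy": -0.229, "claw": 1},
  {"dx": 0.286, "dy": -0.229, "claw": 1},
])

```text
$.plan[0]: bad value
```

Request:
step_arm([
  {"rz": -0.0885, "claw": 1},
  {"rz": -0.0885, "claw": 1},
  {"rz": -0.0885, "claw": 1},
  {"rz": -0.0885, "claw": 1},
  {"rz": -0.0885, "claw": 1},
  {"rz": -0.0885, "claw": 1},
  {"rz": -0.0885, "claw": 1},
  {"rz": -0.0885, "claw": 1},
  {"rz": -0.0885, "claw": 1},
  {"claw": 1},
])

```text
$.plan[0]: bad value
```

```bash
cat >> h.py <<'E'
FC=np.array([532.4,-100.5]); FY=np.radians(62.5)
def rel(x,y,z,yaw=None):
    """shift in tool units (0.1 m) to world target in mm, from the present pose"""
    o=st(); g=o['eef_rot'][2]; d=(np.array([x,y,z])/1000-o['ee_pos'])*10
    print('dx %.3f dy %.3f dz %.3f'%(d[0]*np.cos(g)+d[1]*np.sin(g),d[0]*np.sin(g)-d[1]*np.cos(g),-d[2]), '' if yaw is None else 'rz %.4f'%(-(yaw-g)/(np.pi/2)))
def block(p=None,name=None):
    p=p or viewer.camera('top'); w=cloud(p); z=w[...,2]
    if name: save(name,cv2.resize(p['img'][130:260,260:420],None,fx=4,fy=4,interpolation=cv2.INTER_CUBIC))
    h=cv2.cvtColor(p['img'],cv2.COLOR_RGB2HSV)
    m=(z>.022)&(z<.034)&(w[...,0]>.38)&(w[...,0]<.64)&(w[...,1]>-.36)&(w[...,1]<-.03)&~((h[...,0]>95)&(h[...,0]<125)&(h[...,1]>120))
    m=cv2.morphologyEx(m.astype(np.uint8),cv2.MORPH_OPEN,np.ones((3,3)))
    n,l,s,c=cv2.connectedComponentsWithStats(m); i=1+s[1:,4].argmax()
    r=cv2.minAreaRect((w[l==i][:,:2]*1000).astype(np.float32)); b=cv2.boxPoints(r)
    e=max(b[1]-b[0],b[2]-b[1],key=np.linalg.norm); y=np.degrees(np.arctan2(e[1],e[0]))-90
    c=np.array(r[0]); f=c-FC; fx=np.array([np.cos(FY),np.sin(FY)]); fy=np.array([-fx[1],fx[0]])
    print('block',c.round(1),np.round(sorted(r[1]),1),'yaw mod180',round(y%180,1),'in fence x %.1f y %.1f'%(f@fx,f@fy)); return p
E
python3 -c "
from h import *
block(); rel(497,-327,120,1.473)"
```

```text
block [ 481.1 -231.9] [ 89.6 129.8] yaw mod180 174.0 in fence x -140.3 y -15.1
t 0.7 p [ 0.1215 -0.5364  0.1827] r [-3.142  0.     0.223] F [ 0.3 -0.1 -0.4] w 0.0941
dx 4.125 dy -1.212 dz 0.627 rz -0.7959
```

Request:
step_arm([
  {"dx": 0.286, "dy": -0.229, "dz": 0, "rx": 0, "ry": 0, "rz": 0, "claw": 1},
  {"dx": 0.286, "dy": -0.229, "dz": 0, "rx": 0, "ry": 0, "rz": 0, "claw": 1},
  {"dx": 0.286, "dy": -0.229, "dz": 0, "rx": 0, "ry": 0, "rz": 0, "claw": 1},
  {"dx": 0.286, "dy": -0.229, "dz": 0, "rx": 0, "ry": 0, "rz": 0, "claw": 1},
  {"dx": 0.286, "dy": -0.229, "dz": 0, "rx": 0, "ry": 0, "rz": 0, "claw": 1},
  {"dx": 0.286, "dy": -0.229, "dz": 0, "rx": 0, "ry": 0, "rz": 0, "claw": 1},
  {"dx": 0.286, "dy": -0.229, "dz": 0, "rx": 0, "ry": 0, "rz": 0, "claw": 1},
  {"dx": 0.286, "dy": -0.229, "dz": 0, "rx": 0, "ry": 0, "rz": 0, "claw": 1},
  {"dx": 0.286, "dy": -0.229, "dz": 0, "rx": 0, "ry": 0, "rz": 0, "claw": 1},
  {"dx": 0.286, "dy": -0.229, "dz": 0, "rx": 0, "ry": 0, "rz": 0, "claw": 1},
])

```text
time_s: 1.7
ee_pos: [0.3506, -0.2486, 0.1829]
eef_rot: [3.141, -0.0, 0.223]
force: [0.5, -1.5, -0.3]
grip_width: 0.0174
grip_force: 0.0
```

Request:
step_arm([
  {"dx": 0, "dy": 0, "dz": 0, "rx": 0, "ry": 0, "rz": -0.0885, "claw": 1},
  {"dx": 0, "dy": 0, "dz": 0, "rx": 0, "ry": 0, "rz": -0.0885, "claw": 1},
  {"dx": 0, "dy": 0, "dz": 0, "rx": 0, "ry": 0, "rz": -0.0885, "claw": 1},
  {"dx": 0, "dy": 0, "dz": 0, "rx": 0, "ry": 0, "rz": -0.0885, "claw": 1},
  {"dx": 0, "dy": 0, "dz": 0, "rx": 0, "ry": 0, "rz": -0.0885, "claw": 1},
  {"dx": 0, "dy": 0, "dz": 0, "rx": 0, "ry": 0, "rz": -0.0885, "claw": 1},
  {"dx": 0, "dy": 0, "dz": 0, "rx": 0, "ry": 0, "rz": -0.0885, "claw": 1},
  {"dx": 0, "dy": 0, "dz": 0, "rx": 0, "ry": 0, "rz": -0.0885, "claw": 1},
  {"dx": 0, "dy": 0, "dz": 0, "rx": 0, "ry": 0, "rz": -0.0885, "claw": 1},
  {"dx": 0, "dy": 0, "dz": 0, "rx": 0, "ry": 0, "rz": 0, "claw": 1},
])

```text
time_s: 2.7
ee_pos: [0.3499, -0.2499, 0.1827]
eef_rot: [3.141, 0.0, 1.476]
force: [0.2, -0.1, 0.5]
grip_width: 0.0007
grip_force: 0.0
```

```bash
python3 -c "
from h import *
rel(497,-327,120,1.473)"
```

```text
t 2.7 p [ 0.3499 -0.2499  0.1827] r [3.141 0.    1.476] F [ 0.2 -0.1  0.5] w 0.0007
dx -0.629 dy 1.537 dz 0.627 rz 0.0021
```

Request:
step_arm([
  {"dx": -0.126, "dy": 0.307, "dz": 0, "rx": 0, "ry": 0, "rz": 0, "claw": 1},
  {"dx": -0.126, "dy": 0.307, "dz": 0, "rx": 0, "ry": 0, "rz": 0, "claw": 1},
  {"dx": -0.126, "dy": 0.307, "dz": 0, "rx": 0, "ry": 0, "rz": 0, "claw": 1},
  {"dx": -0.126, "dy": 0.307, "dz": 0, "rx": 0, "ry": 0, "rz": 0, "claw": 1},
  {"dx": -0.126, "dy": 0.307, "dz": 0, "rx": 0, "ry": 0, "rz": 0, "claw": 1},
  {"dx": 0, "dy": 0, "dz": 0.4, "rx": 0, "ry": 0, "rz": 0, "claw": 1},
  {"dx": 0, "dy": 0, "dz": 0.4, "rx": 0, "ry": 0, "rz": 0, "claw": 1},
  {"dx": 0, "dy": 0, "dz": 0.4, "rx": 0, "ry": 0, "rz": 0, "claw": 1},
  {"dx": 0, "dy": 0, "dz": 0.25, "rx": 0, "ry": 0, "rz": 0, "claw": 1},
  {"dx": 0, "dy": 0, "dz": 0.12, "rx": 0, "ry": 0, "rz": 0, "claw": 1},
])

```text
time_s: 3.7
ee_pos: [0.4956, -0.3267, 0.0231]
eef_rot: [-3.139, -0.002, 1.47]
force: [0.2, -0.4, 0.3]
grip_width: 0.0003
grip_force: 0.0
```

Request:
step_arm([
  {"dx": 0.1, "dy": 0, "dz": 0, "rx": 0, "ry": 0, "rz": 0, "claw": 1},
  {"dx": 0.06, "dy": 0, "dz": 0, "rx": 0, "ry": 0, "rz": 0, "claw": 1},
  {"dx": 0.04, "dy": 0, "dz": 0, "rx": 0, "ry": 0, "rz": 0, "claw": 1},
  {"dx": 0.05, "dy": 0, "dz": 0, "rx": 0, "ry": 0, "rz": 0, "claw": 1},
  {"dx": 0.05, "dy": 0, "dz": 0, "rx": 0, "ry": 0, "rz": 0, "claw": 1},
  {"dx": 0.05, "dy": 0, "dz": 0, "rx": 0, "ry": 0, "rz": 0, "claw": 1},
  {"dx": 0.05, "dy": 0, "dz": 0, "rx": 0, "ry": 0, "rz": 0, "claw": 1},
])

```text
time_s: 4.4
ee_pos: [0.5005, -0.2872, 0.0258]
eef_rot: [3.141, 0.0, 1.474]
force: [-0.8, -0.4, -0.4]
grip_width: 0.0004
grip_force: 0.0
```

```bash
python3 -c "
from h import *
st();block(name='b1.png')"
```

```text
t 4.4 p [ 0.5005 -0.2872  0.0258] r [3.141 0.    1.474] F [-0.8 -0.4 -0.4] w 0.0004
block [ 484.8 -202.8] [69.8 87.1] yaw mod180 84.7 in fence x -112.7 y -5.0
```

View pics/b1.png

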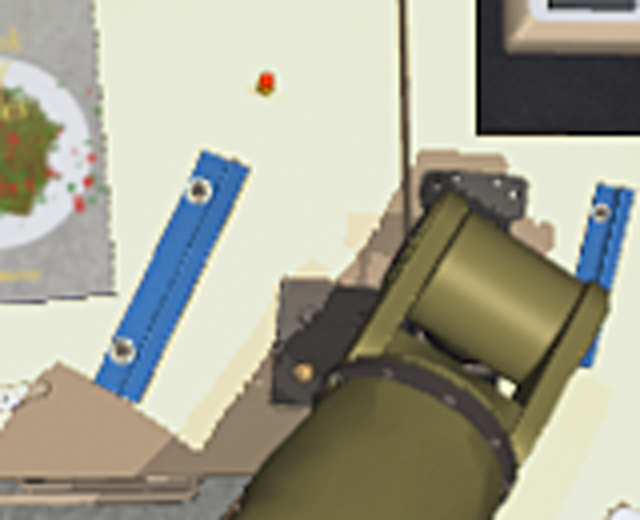

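The left edge of the block, at crop x≈272, looks unchanged, so I'll check contact with the wrist camera.

```bash
python3 -c "
from h import *
p=viewer.camera('wrist'); save('w1.png',p['img']); print(np.round(p['tool_from_camera'],3),p['fx'],p['cx'],p['cy'])"
```

```text
[[-0.001 -0.963 -0.27   0.08 ]
 [ 1.    -0.001  0.     0.001]
 [-0.001 -0.27   0.963 -0.203]
 [ 0.     0.     0.     1.   ]] 309.70691628693146 320.14969544071636 197.30048187332247
```

View pics/w1.png

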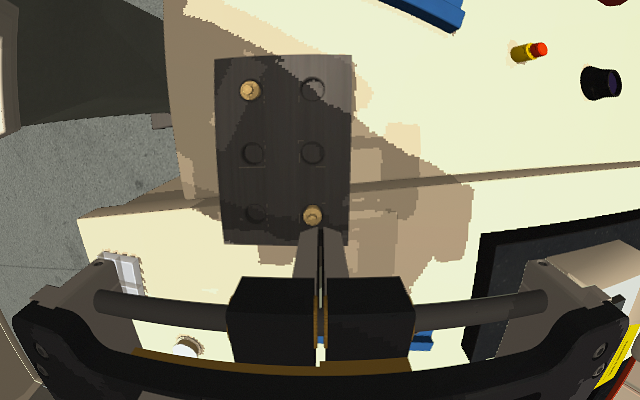

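Wrist view: the whole block shows at px (215–350, 55–245), the finger is at its near end face at (320,240), and the dies are at (250,90) and (313,215). I'll track the block with this camera.

```bash
cat >> h.py <<'E'
from scipy.spatial.transform import Rotation as Ro
def wcloud(o,p):
    v,u=np.mgrid[:400,:640]; a=(u-p['cx'])/p['fx']; b=(v-p['cy'])/p['fy']; r=np.hypot(a,b)+1e-9
    d=np.stack([a/r*np.sin(r),b/r*np.sin(r),np.cos(r)],-1); c=d*(p['z_map']/d[...,2])[...,None]
    T=p['tool_from_camera']; c=c@T[:3,:3].T+T[:3,3]
    return c@Ro.from_euler('xyz',o['eef_rot']).as_matrix().T+o['ee_pos']
def wblock(name=None):
    o=st(); p=viewer.camera('wrist'); w=wcloud(o,p); z=w[...,2]
    if name: save(name,p['img'])
    h=cv2.cvtColor(p['img'],cv2.COLOR_RGB2HSV).astype(int); blue=(h[...,0]>95)&(h[...,0]<125)&(h[...,1]>120)
    R=(w[...,0]>.38)&(w[...,0]<.65)&(w[...,1]>-.36)&(w[...,1]<-.03)
    m=cv2.morphologyEx(((z>.022)&(z<.033)&R&~blue).astype(np.uint8),cv2.MORPH_OPEN,np.ones((3,3)))
    n,l,s,c=cv2.connectedComponentsWithStats(m); i=1+s[1:,4].argmax()
    def rect(q):
        r=cv2.minAreaRect((q[:,:2]*1000).astype(np.float32)); b=cv2.boxPoints(r)
        e=max(b[1]-b[0],b[2]-b[1],key=np.linalg.norm); return np.array(r[0]),np.sort(r[1]),(np.degrees(np.arctan2(e[1],e[0]))-90)%180
    c,sz,y=rect(w[l==i]); f=c-FC; fx=np.array([np.cos(FY),np.sin(FY)]); fy=np.array([-fx[1],fx[0]])
    print('block',c.round(1),sz.round(1),'yaw',y.round(1),'top z',np.median(z[l==i]).round(4),'in fence x %.1f y %.1f'%(f@fx,f@fy))
    b=blue&(z>.017)&(z<.023)&R
    if b.sum()>50: print('bar',*[np.round(k,1) for k in rect(w[b])],b.sum())
E
python3 -c "
from h import *
wblock()"
```

```text
t 4.5 p [ 0.5005 -0.287   0.0257] r [-3.142 -0.     1.474] F [ 0.8 -0.6 -0. ] w 0.0006
block [ 481.4 -230.8] [ 91. 131.] yaw 174.1 top z 0.0288 in fence x -139.1 y -15.0
bar [ 596.2 -133.3] [17. 48.] 64.2 895
```

```bash
python3 -c "
from h import *
o=st(); p=viewer.camera('wrist'); w=wcloud(o,p)
for v in range(200,300,6): print(v,[w[v,u].round(3).tolist() for u in (306,313,335)])
save('w2.png',cv2.resize(p['img'][180:300,240:400],None,fx=5,fy=5,interpolation=cv2.INTER_CUBIC))"
```

```text
t 4.55 p [ 0.5005 -0.2873  0.0257] r [ 3.142 -0.     1.474] F [-0.5  0.2 -0. ] w 0.0006
200 [[0.494, -0.264, 0.029], [0.499, -0.265, 0.028], [0.514, -0.266, 0.029]]
206 [[0.493, -0.272, 0.019], [0.499, -0.268, 0.031], [0.513, -0.271, 0.028]]
212 [[0.494, -0.272, 0.032], [0.498, -0.272, 0.033], [0.513, -0.275, 0.028]]
218 [[0.493, -0.276, 0.033], [0.498, -0.274, 0.04], [0.513, -0.279, 0.029]]
224 [[0.492, -0.281, 0.03], [0.497, -0.281, 0.032], [0.512, -0.283, 0.029]]
230 [[0.492, -0.286, 0.029], [0.498, -0.276, 0.054], [0.512, -0.288, 0.029]]
236 [[0.494, -0.276, 0.063], [0.498, -0.276, 0.064], [0.511, -0.278, 0.063]]
242 [[0.495, -0.276, 0.072], [0.499, -0.276, 0.073], [0.511, -0.278, 0.072]]
248 [[0.495, -0.276, 0.081], [0.499, -0.277, 0.079], [0.51, -0.277, 0.082]]
254 [[0.495, -0.276, 0.088], [0.499, -0.276, 0.089], [0.51, -0.278, 0.087]]
260 [[0.496, -0.275, 0.096], [0.499, -0.276, 0.096], [0.51, -0.277, 0.095]]
266 [[0.496, -0.276, 0.101], [0.499, -0.276, 0.1], [0.509, -0.277, 0.1]]
272 [[0.496, -0.276, 0.106], [0.499, -0.276, 0.107], [0.509, -0.277, 0.107]]
278 [[0.501, -0.253, 0.151], [0.503, -0.252, 0.152], [0.509, -0.254, 0.151]]
284 [[0.501, -0.252, 0.156], [0.503, -0.253, 0.155], [0.509, -0.253, 0.156]]
290 [[0.501, -0.252, 0.159], [0.503, -0.253, 0.158], [0.509, -0.208, 0.229]]
296 [[0.501, -0.252, 0.162], [0.503, -0.252, 0.162], [0.509, -0.253, 0.161]]
```

View pics/w2.png

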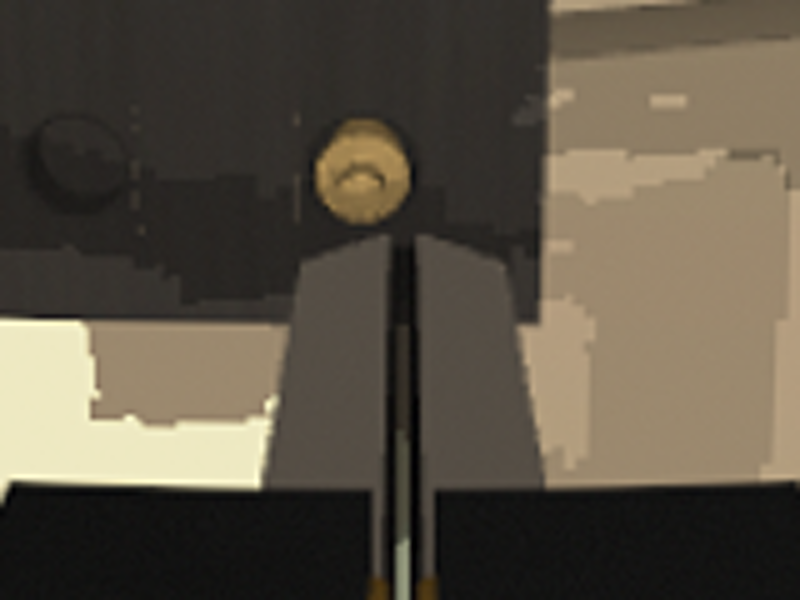

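Request:
step_arm([
  {"dx": -0.2, "dy": 0, "dz": 0, "rx": 0, "ry": 0, "rz": 0, "claw": 1},
  {"dx": -0.2, "dy": 0, "dz": 0, "rx": 0, "ry": 0, "rz": 0, "claw": 1},
  {"dx": 0, "dy": 0, "dz": 0, "rx": 0, "ry": 0, "rz": 0, "claw": 1},
])

```text
time_s: 4.9
ee_pos: [0.4961, -0.3299, 0.0256]
eef_rot: [3.141, 0.001, 1.472]
force: [0.6, -0.1, 0.1]
grip_width: 0.0002
grip_force: 0.0
```

```bash
python3 -c "
from h import *
wblock(); o=st(); p=viewer.camera('wrist'); w=wcloud(o,p)
t=(w-o['ee_pos'])@Ro.from_euler('xyz',o['eef_rot']).as_matrix()
for v in range(214,240,2): print(v,[(t[v,u]*1000).round(0).tolist() for u in (306,312,326,335)])
save('w3.png',p['img'][180:320,220:420])
q=viewer.camera('scene'); save('s3.png',q['img']); g=cloud(q)
d=g-o['ee_pos']; m=(np.hypot(d[...,0],d[...,1])<.025)&(g[...,2]>.002)&(g[...,2]<.2); print('scene near',m.sum(), np.percentile(g[m][:,2],[0,5,50]) if m.sum() else '')
q=viewer.camera('top'); g=cloud(q); d=g-o['ee_pos']; m=(np.hypot(d[...,0],d[...,1])<.1); print(np.percentile(g[m][:,2],[1,50,99]))
"
```

```text
t 4.9 p [ 0.4961 -0.3299  0.0256] r [3.141e+00 1.000e-03 1.472e+00] F [ 0.6 -0.1  0.1] w 0.0002
block [ 481.6 -231.5] [ 90.5 129.8] yaw 174.3 top z 0.0288 in fence x -139.7 y -15.4
t 4.95 p [ 0.4962 -0.3286  0.0254] r [ 3.142 -0.     1.472] F [-0.4  0.  -0.8] w 0.0003
214 [[3.0, -10.0, 25.0], [3.0, -5.0, 24.0], [3.0, 6.0, 24.0], [3.0, 13.0, 25.0]]
216 [[1.0, -10.0, 26.0], [1.0, -5.0, 25.0], [1.0, 6.0, 24.0], [1.0, 13.0, 26.0]]
218 [[-1.0, -10.0, 26.0], [-0.0, -5.0, 24.0], [-1.0, 6.0, 25.0], [-0.0, 13.0, 24.0]]
220 [[-2.0, -10.0, 24.0], [-2.0, -5.0, 25.0], [-2.0, 6.0, 25.0], [-2.0, 13.0, 23.0]]
222 [[-4.0, -10.0, 24.0], [-4.0, -5.0, 25.0], [-4.0, 6.0, 24.0], [80.0, 1.0, -203.0]]
224 [[-5.0, -10.0, 24.0], [-6.0, -5.0, 25.0], [-6.0, 6.0, 25.0], [-5.0, 13.0, 24.0]]
226 [[-7.0, -10.0, 24.0], [-8.0, -5.0, 26.0], [-7.0, 6.0, 25.0], [-7.0, 13.0, 24.0]]
228 [[-9.0, -10.0, 25.0], [11.0, -4.0, -26.0], [11.0, 5.0, -26.0], [-9.0, 13.0, 25.0]]
230 [[-10.0, -10.0, 23.0], [11.0, -4.0, -28.0], [11.0, 5.0, -30.0], [-10.0, 13.0, 24.0]]
232 [[11.0, -7.0, -32.0], [11.0, -4.0, -32.0], [11.0, 5.0, -33.0], [11.0, 10.0, -33.0]]
234 [[11.0, -7.0, -36.0], [12.0, -4.0, -37.0], [11.0, 4.0, -35.0], [11.0, 10.0, -36.0]]
236 [[10.0, -7.0, -37.0], [11.0, -4.0, -38.0], [11.0, 4.0, -38.0], [11.0, 10.0, -39.0]]
238 [[11.0, -7.0, -41.0], [11.0, -4.0, -42.0], [11.0, 4.0, -42.0], [11.0, 9.0, -42.0]]
scene near 192 [0.04689185 0.06262473 0.10359021]
[-0.00849563  0.3502508   0.43721927]
```

```bash
python3 -c "
from h import *
print(ctrl,[(a,getattr(ctrl,a)) for a in dir(ctrl) if a[0]!='_'])"
```

```text
<Robot object at 0x7f34008841a0> [('MotionError', <class 'station.MotionError'>), ('tcp_to_tips', 0.017)]
```

View pics/s3.png

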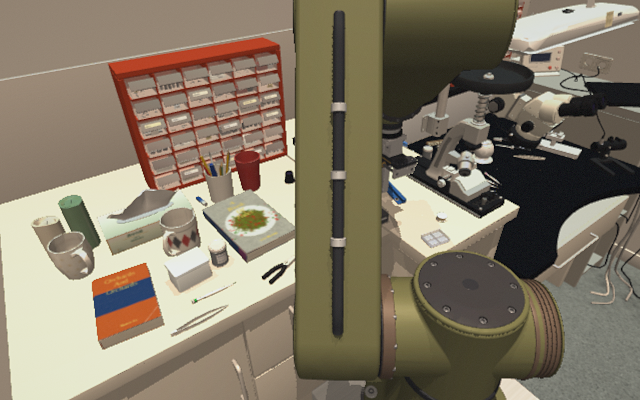

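The wrist depth puts the closed fingertips about 25 mm behind the nominal TCP, so they passed above the block. I'll go lower in small steps and watch the force.

Request:
step_arm([
  {"dx": 0, "dy": 0, "dz": 0.06, "rx": 0, "ry": 0, "rz": 0, "claw": 1},
  {"dx": 0, "dy": 0, "dz": 0.03, "rx": 0, "ry": 0, "rz": 0, "claw": 1},
  {"dx": 0, "dy": 0, "dz": 0.02, "rx": 0, "ry": 0, "rz": 0, "claw": 1},
  {"dx": 0, "dy": 0, "dz": 0, "rx": 0, "ry": 0, "rz": 0, "claw": 1},
])

```text
time_s: 5.5
ee_pos: [0.4964, -0.3271, 0.0142]
eef_rot: [-3.141, -0.0, 1.474]
force: [-0.2, -0.5, 0.5]
grip_width: 0.0003
grip_force: 0.0
```

```bash
cat >> h.py <<'E'
def tip():
    o=st(); p=viewer.camera('wrist'); t=(wcloud(o,p)-o['ee_pos'])@Ro.from_euler('xyz',o['eef_rot']).as_matrix()*1000
    m=(abs(t[...,0]-8)<8)&(abs(t[...,1])<16)&(t[...,2]>-90)&(t[...,2]<(o['ee_pos'][2]*1000-6)); q=t[m]
    print('finger n',len(q),'max z',np.percentile(q[:,2],98).round(1),'x',np.percentile(q[:,0],[5,50,95]).round(1),'y',np.percentile(q[:,1],[1,99]).round(1))
E
python3 -c "
from h import *
tip()"
```

```text
t 5.5 p [ 0.4964 -0.3271  0.0142] r [-3.141 -0.     1.474] F [-0.2 -0.5  0.5] w 0.0003
finger n 2433 max z -28.1 x [ 9.3 10.9 11.5] y [-11.1  13.2]
```

No bench contact, which confirms the offset. The tips are now at z ≈ 0.040, so I go down about 27 mm.

Request:
step_arm([
  {"dx": 0, "dy": 0, "dz": 0.1, "rx": 0, "ry": 0, "rz": 0, "claw": 1},
  {"dx": 0, "dy": 0, "dz": 0.08, "rx": 0, "ry": 0, "rz": 0, "claw": 1},
  {"dx": 0, "dy": 0, "dz": 0.05, "rx": 0, "ry": 0, "rz": 0, "claw": 1},
  {"dx": 0, "dy": 0, "dz": 0, "rx": 0, "ry": 0, "rz": 0, "claw": 1},
])

```text
time_s: 5.95
ee_pos: [0.4961, -0.3271, -0.0095]
eef_rot: [-3.14, -0.001, 1.474]
force: [-0.3, -0.4, -0.6]
grip_width: 0.0004
grip_force: 0.0
```

```bash
python3 -c "
from h import *
tip(); wblock()"
```

```text
t 5.95 p [ 0.4961 -0.3271 -0.0095] r [-3.140e+00 -1.000e-03  1.474e+00] F [-0.3 -0.4 -0.6] w 0.0004
finger n 2433 max z -28.0 x [ 9.3 10.9 11.5] y [-11.1  13.2]
t 6.0 p [ 0.4963 -0.3273 -0.0089] r [-3.141 -0.     1.474] F [-0.1 -0.2 -0.3] w 0.0002
block [ 481.  -236.3] [ 90.9 120.1] yaw 174.1 top z 0.0288 in fence x -144.2 y -17.1
```

Request:
step_arm([
  {"dx": 0.06, "dy": 0, "dz": 0.05, "rx": 0, "ry": 0, "rz": 0, "claw": 1},
  {"dx": 0.06, "dy": 0, "dz": 0, "rx": 0, "ry": 0, "rz": 0, "claw": 1},
  {"dx": 0.06, "dy": 0, "dz": 0, "rx": 0, "ry": 0, "rz": 0, "claw": 1},
  {"dx": 0.04, "dy": 0, "dz": 0, "rx": 0, "ry": 0, "rz": 0, "claw": 1},
  {"dx": 0.04, "dy": 0, "dz": 0, "rx": 0, "ry": 0, "rz": 0, "claw": 1},
  {"dx": 0.05, "dy": 0, "dz": 0, "rx": 0, "ry": 0, "rz": 0, "claw": 1},
  {"dx": 0.05, "dy": 0, "dz": 0, "rx": 0, "ry": 0, "rz": 0, "claw": 1},
  {"dx": 0.05, "dy": 0, "dz": 0, "rx": 0, "ry": 0, "rz": 0, "claw": 1},
])

```text
time_s: 6.85
ee_pos: [0.5007, -0.2865, -0.0132]
eef_rot: [3.141, 0.001, 1.474]
force: [0.0, -4.7, -1.4]
grip_width: 0.0005
grip_force: 2.5
```

```bash
python3 -c "
from h import *
wblock()"
```

```text
t 6.85 p [ 0.5007 -0.2865 -0.0132] r [3.141e+00 1.000e-03 1.474e+00] F [ 0.  -4.7 -1.4] w 0.0005
block [ 480.  -210.1] [ 91.  133.2] yaw 177.6 top z 0.0288 in fence x -121.4 y -4.1
bar [ 608.  -145.7] [ 9.9 22.9] 95.0 301
```

Contact is confirmed: 4.7 N, and the block slid. I shift nearer the corner and push a little more. Then I retreat, turn the tool to yaw 1.09 and move round to the near-right corner.

Request:
step_arm([
  {"dx": -0.1, "dy": 0, "dz": 0, "rx": 0, "ry": 0, "rz": 0, "claw": 1},
  {"dx": 0, "dy": 0.2, "dz": 0, "rx": 0, "ry": 0, "rz": 0, "claw": 1},
  {"dx": 0.06, "dy": 0, "dz": 0, "rx": 0, "ry": 0, "rz": 0, "claw": 1},
  {"dx": 0.05, "dy": 0, "dz": 0, "rx": 0, "ry": 0, "rz": 0, "claw": 1},
  {"dx": 0.05, "dy": 0, "dz": 0, "rx": 0, "ry": 0, "rz": 0, "claw": 1},
  {"dx": 0.05, "dy": 0, "dz": 0, "rx": 0, "ry": 0, "rz": 0, "claw": 1},
  {"dx": 0.05, "dy": 0, "dz": 0, "rx": 0, "ry": 0, "rz": 0, "claw": 1},
  {"dx": 0, "dy": 0, "dz": 0, "rx": 0, "ry": 0, "rz": 0, "claw": 1},
])

```text
time_s: 7.7
ee_pos: [0.5219, -0.2719, -0.0133]
eef_rot: [-3.141, -0.0, 1.474]
force: [-1.0, 0.7, -0.0]
grip_width: 0.0003
grip_force: 0.0
```

Request:
step_arm([
  {"dx": -0.35, "dy": 0, "dz": 0, "rx": 0, "ry": 0, "rz": 0, "claw": 1},
  {"dx": 0, "dy": 0, "dz": -0.4, "rx": 0, "ry": 0, "rz": 0, "claw": 1},
  {"dx": 0, "dy": 0, "dz": 0, "rx": 0, "ry": 0, "rz": 0.0815, "claw": 1},
  {"dx": 0, "dy": 0, "dz": 0, "rx": 0, "ry": 0, "rz": 0.0815, "claw": 1},
  {"dx": 0, "dy": 0, "dz": 0, "rx": 0, "ry": 0, "rz": 0.0815, "claw": 1},
  {"dx": 0, "dy": 0, "dz": 0, "rx": 0, "ry": 0, "rz": 0, "claw": 1},
])

```text
time_s: 8.3
ee_pos: [0.5184, -0.3072, 0.0267]
eef_rot: [-3.141, -0.0, 1.088]
force: [-0.6, 0.2, -0.0]
grip_width: 0.0004
grip_force: 0.0
```

```bash
python3 -c "
from h import *
wblock(); rel(405,-268,-13,1.09)"
```

```text
t 8.3 p [ 0.5184 -0.3072  0.0267] r [-3.141 -0.     1.088] F [-0.6  0.2 -0. ] w 0.0004
block [ 477.1 -195.7] [ 91.4 131.5] yaw 2.1 top z 0.0287 in fence x -109.9 y 5.1
bar [462.5 -75.2] [ 9.3 38.9] 48.9 250
t 8.35 p [ 0.5184 -0.3072  0.0267] r [-3.141 -0.     1.093] F [-0.4  0.8  1. ] w 0.0003
dx -0.174 dy -1.187 dz 0.397 rz 0.0016
```

Request:
step_arm([
  {"dx": -0.173, "dy": -0.331, "dz": 0, "rx": 0, "ry": 0, "rz": 0, "claw": 1},
  {"dx": -0.173, "dy": -0.331, "dz": 0, "rx": 0, "ry": 0, "rz": 0, "claw": 1},
  {"dx": -0.173, "dy": -0.331, "dz": 0, "rx": 0, "ry": 0, "rz": 0, "claw": 1},
  {"dx": 0.217, "dy": -0.113, "dz": 0, "rx": 0, "ry": 0, "rz": 0, "claw": 1},
  {"dx": 0.217, "dy": -0.113, "dz": 0, "rx": 0, "ry": 0, "rz": 0, "claw": 1},
  {"dx": 0, "dy": 0, "dz": 0.2, "rx": 0, "ry": 0, "rz": 0, "claw": 1},
  {"dx": 0, "dy": 0, "dz": 0.2, "rx": 0, "ry": 0, "rz": 0, "claw": 1},
  {"dx": 0.028, "dy": 0.053, "dz": 0, "rx": 0, "ry": 0, "rz": 0, "claw": 1},
  {"dx": 0.028, "dy": 0.053, "dz": 0, "rx": 0, "ry": 0, "rz": 0, "claw": 1},
])

```text
time_s: 9.25
ee_pos: [0.419, -0.2586, -0.013]
eef_rot: [-3.141, -0.0, 1.092]
force: [-3.0, -1.7, -2.0]
grip_width: 0.0005
grip_force: 1.7
```

Request:
step_arm([
  {"dx": 0.015, "dy": 0.05, "dz": 0, "rx": 0, "ry": 0, "rz": 0, "claw": 1},
  {"dx": 0.015, "dy": 0.05, "dz": 0, "rx": 0, "ry": 0, "rz": 0, "claw": 1},
  {"dx": 0.015, "dy": 0.05, "dz": 0, "rx": 0, "ry": 0, "rz": 0, "claw": 1},
  {"dx": 0.015, "dy": 0.05, "dz": 0, "rx": 0, "ry": 0, "rz": 0, "claw": 1},
  {"dx": 0.015, "dy": 0.05, "dz": 0, "rx": 0, "ry": 0, "rz": 0, "claw": 1},
  {"dx": 0.025, "dy": 0.048, "dz": 0, "rx": 0, "ry": 0, "rz": 0, "claw": 1},
  {"dx": 0.025, "dy": 0.048, "dz": 0, "rx": 0, "ry": 0, "rz": 0, "claw": 1},
])

```text
time_s: 9.95
ee_pos: [0.4555, -0.2639, -0.013]
eef_rot: [3.141, 0.0, 1.09]
force: [-3.8, -1.9, 3.2]
grip_width: 0.0006
grip_force: 2.6
```

```bash
python3 -c "
from h import *
wblock('w4.png')"
```

```text
t 9.95 p [ 0.4555 -0.2639 -0.013 ] r [3.141 0.    1.09 ] F [-3.8 -1.9  3.2] w 0.0006
block [ 484.9 -193.8] [106.  131.1] yaw 22.1 top z 0.0288 in fence x -104.7 y -1.0
```

View pics/w4.png

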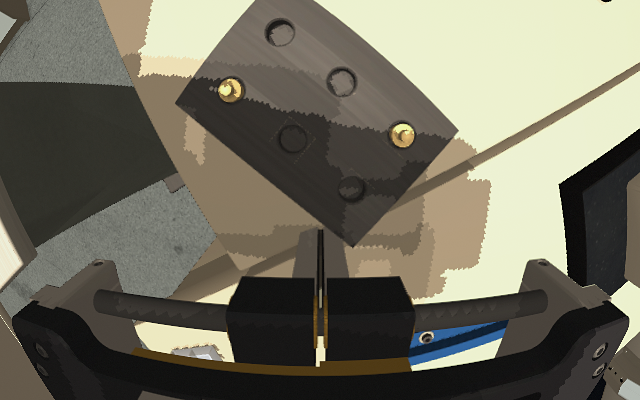

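Wrist view: the block has turned to about 22°, and the finger is pushing near its corner at px (353,247). I carry on along the arc.

Request:
step_arm([
  {"dx": 0.03, "dy": 0.043, "dz": 0, "rx": 0, "ry": 0, "rz": 0, "claw": 1},
  {"dx": 0.03, "dy": 0.043, "dz": 0, "rx": 0, "ry": 0, "rz": 0, "claw": 1},
  {"dx": 0.03, "dy": 0.043, "dz": 0, "rx": 0, "ry": 0, "rz": 0, "claw": 1},
  {"dx": 0.03, "dy": 0.043, "dz": 0, "rx": 0, "ry": 0, "rz": 0, "claw": 1},
  {"dx": 0.03, "dy": 0.043, "dz": 0, "rx": 0, "ry": 0, "rz": 0, "claw": 1},
  {"dx": 0.03, "dy": 0.043, "dz": 0, "rx": 0, "ry": 0, "rz": 0, "claw": 1},
  {"dx": 0.03, "dy": 0.043, "dz": 0, "rx": 0, "ry": 0, "rz": 0, "claw": 1},
])

```text
time_s: 10.7
ee_pos: [0.4917, -0.259, -0.013]
eef_rot: [3.141, 0.0, 1.09]
force: [-4.0, -1.7, 3.2]
grip_width: 0.0004
grip_force: 2.3
```

```bash
cat >> h.py <<'E'
def dies():
    """block pose from the two dies' tops (wrist view)"""
    o=st(); p=viewer.camera('wrist'); w=wcloud(o,p); z=w[...,2]; h=cv2.cvtColor(p['img'],cv2.COLOR_RGB2HSV).astype(int)
    m=(h[...,0]>12)&(h[...,0]<32)&(h[...,1]>90)&(z>.034)&(z<.046)&(w[...,0]>.38)&(w[...,0]<.64)&(w[...,1]<-.03)
    n,l,s,c=cv2.connectedComponentsWithStats(cv2.dilate(m.astype(np.uint8),np.ones((3,3)))); k=[i for i in range(1,n) if (m&(l==i)).sum()>8]
    c=[1000*np.median(w[m&(l==i)],0)[:2] for i in k]; print(np.round(c,1).tolist())
    if len(c)==2:
        for a,b in (c,c[::-1]):
            d=b-a; y=np.degrees(np.arctan2(d[1],d[0])-np.arctan2(-84,40)); print('dies: centre',((a+b)/2).round(1),'yaw',y.round(1),'len',np.linalg.norm(d).round(1))
E
python3 -c "
from h import *
wblock(); dies()"
```

```text
t 10.7 p [ 0.4917 -0.259  -0.013 ] r [3.141 0.    1.09 ] F [-4.  -1.7  3.2] w 0.0004
block [ 500.5 -185.7] [ 99.2 131.2] yaw 41.6 top z 0.0288 in fence x -90.3 y -11.1
bar [477.  -81.9] [15.  75.4] 51.6 1135
t 10.75 p [ 0.4924 -0.2589 -0.013 ] r [3.141 0.    1.09 ] F [-1.9 -0.5  2.2] w 0.0006
[[544.8, -198.1], [461.8, -165.4]]
dies: centre [ 503.3 -181.8] yaw 223.1 len 89.2
dies: centre [ 503.3 -181.8] yaw 43.1 len 89.2
```

Request:
step_arm([
  {"dx": 0.042, "dy": 0.03, "dz": 0, "rx": 0, "ry": 0, "rz": 0, "claw": 1},
  {"dx": 0.042, "dy": 0.03, "dz": 0, "rx": 0, "ry": 0, "rz": 0, "claw": 1},
  {"dx": 0.042, "dy": 0.03, "dz": 0, "rx": 0, "ry": 0, "rz": 0, "claw": 1},
  {"dx": 0.042, "dy": 0.03, "dz": 0, "rx": 0, "ry": 0, "rz": 0, "claw": 1},
  {"dx": 0.042, "dy": 0.03, "dz": 0, "rx": 0, "ry": 0, "rz": 0, "claw": 1},
  {"dx": 0.042, "dy": 0.03, "dz": 0, "rx": 0, "ry": 0, "rz": 0, "claw": 1},
  {"dx": -0.2, "dy": 0, "dz": 0, "rx": 0, "ry": 0, "rz": 0, "claw": 1},
  {"dx": -0.2, "dy": 0, "dz": 0, "rx": 0, "ry": 0, "rz": 0, "claw": 1},
  {"dx": 0, "dy": 0, "dz": 0, "rx": 0, "ry": 0, "rz": 0, "claw": 1},
])

```text
time_s: 11.7
ee_pos: [0.5, -0.2814, -0.0134]
eef_rot: [3.141, -0.0, 1.088]
force: [-0.2, -0.1, -0.1]
grip_width: 0.0005
grip_force: 0.0
```

```bash
python3 -c "
from h import *
wblock('w5.png'); dies()"
```

```text
t 11.7 p [ 0.5    -0.2814 -0.0134] r [ 3.141 -0.     1.088] F [-0.2 -0.1 -0.1] w 0.0005
block [ 510.8 -172.9] [ 90.8 131.1] yaw 58.8 top z 0.0288 in fence x -74.2 y -14.3
bar [454.1 -71.4] [ 5.1 21.3] 48.6 109
t 11.75 p [ 0.5004 -0.2805 -0.0134] r [ 3.141 -0.     1.088] F [ 0.6 -0.7  0.1] w 0.0006
[[556.1, -180.2], [465.8, -168.9]]
dies: centre [ 510.9 -174.5] yaw 237.4 len 91.0
dies: centre [ 510.9 -174.5] yaw 57.4 len 91.0
```

View pics/w5.png

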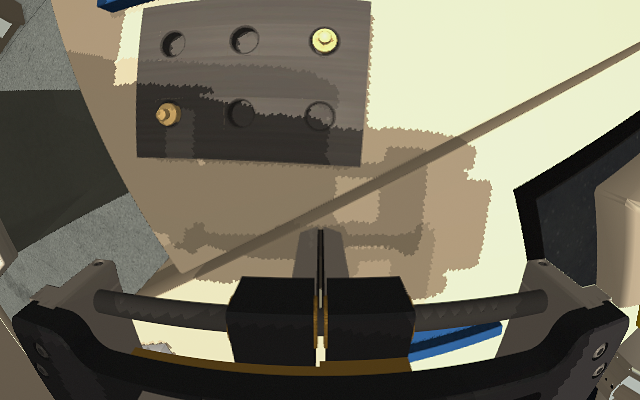

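Wrist view: the block spans px (137–371, 0–165), nearly parallel to the fence at about 58.8°. It has about 21 mm to go and 3.7° to turn. I nudge the right corner about 6 mm and then push the middle.

Request:
step_arm([
  {"dx": 0.2, "dy": 0, "dz": 0, "rx": 0, "ry": 0, "rz": 0, "claw": 1},
  {"dx": 0.14, "dy": 0, "dz": 0, "rx": 0, "ry": 0, "rz": 0, "claw": 1},
  {"dx": 0.05, "dy": 0, "dz": 0, "rx": 0, "ry": 0, "rz": 0, "claw": 1},
  {"dx": 0.03, "dy": 0, "dz": 0, "rx": 0, "ry": 0, "rz": 0, "claw": 1},
  {"dx": 0.03, "dy": 0, "dz": 0, "rx": 0, "ry": 0, "rz": 0, "claw": 1},
  {"dx": 0.02, "dy": 0, "dz": 0, "rx": 0, "ry": 0, "rz": 0, "claw": 1},
  {"dx": 0.01, "dy": 0, "dz": 0, "rx": 0, "ry": 0, "rz": 0, "claw": 1},
  {"dx": -0.2, "dy": 0, "dz": 0, "rx": 0, "ry": 0, "rz": 0, "claw": 1},
  {"dx": 0, "dy": -0.2, "dz": 0, "rx": 0, "ry": 0, "rz": 0, "claw": 1},
  {"dx": 0, "dy": -0.2, "dz": 0, "rx": 0, "ry": 0, "rz": 0, "claw": 1},
])

```text
time_s: 12.8
ee_pos: [0.4772, -0.2367, -0.0136]
eef_rot: [-3.141, -0.001, 1.089]
force: [1.0, -0.6, 0.2]
grip_width: 0.0
grip_force: 0.0
```

```bash
python3 -c "
from h import *
wblock(); dies()"
```

```text
t 12.8 p [ 0.4772 -0.2367 -0.0136] r [-3.141e+00 -1.000e-03  1.089e+00] F [ 1.  -0.6  0.2] w 0.0
block [ 511.  -167.9] [ 91.2 131.2] yaw 62.0 top z 0.0288 in fence x -69.7 y -12.1
bar [ 533.1 -101.8] [ 16.8 189. ] 63.6 5573
t 12.85 p [ 0.4748 -0.2351 -0.014 ] r [-3.138e+00 -1.000e-03  1.089e+00] F [-0.7  0.8 -0.9] w 0.0006
[[554.9, -169.8], [465.5, -165.9]]
dies: centre [ 510.2 -167.9] yaw 242.0 len 89.5
dies: centre [ 510.2 -167.9] yaw 62.0 len 89.5
```

Request:
step_arm([
  {"dx": 0.12, "dy": 0.08, "dz": 0, "rx": 0, "ry": 0, "rz": 0, "claw": 1},
  {"dx": 0.06, "dy": 0, "dz": 0, "rx": 0, "ry": 0, "rz": 0, "claw": 1},
  {"dx": 0.04, "dy": 0, "dz": 0, "rx": 0, "ry": 0, "rz": 0, "claw": 1},
  {"dx": 0.04, "dy": 0, "dz": 0, "rx": 0, "ry": 0, "rz": 0, "claw": 1},
  {"dx": 0.03, "dy": 0, "dz": 0, "rx": 0, "ry": 0, "rz": 0, "claw": 1},
  {"dx": 0.03, "dy": 0, "dz": 0, "rx": 0, "ry": 0, "rz": 0, "claw": 1},
  {"dx": 0.02, "dy": 0, "dz": 0, "rx": 0, "ry": 0, "rz": 0, "claw": 1},
])

```text
time_s: 13.6
ee_pos: [0.5015, -0.211, -0.0131]
eef_rot: [3.141, 0.001, 1.091]
force: [-3.7, -7.3, 2.8]
grip_width: 0.0006
grip_force: 4.1
```

```bash
sed -i 's/^FC=.*/FC=np.array([533.1,-101.8]); FY=np.radians(63.6)/' h.py; python3 -c "
from h import *
wblock(); dies()"
```

```text
t 13.6 p [ 0.5015 -0.211  -0.0131] r [3.141e+00 1.000e-03 1.091e+00] F [-3.7 -7.3  2.8] w 0.0006
block [ 515.4 -155.9] [ 92.3 130.9] yaw 63.3 top z 0.0288 in fence x -56.3 y -8.2
bar [ 533.2 -101.4] [ 16.7 189.3] 63.7 8726
t 13.65 p [ 0.5017 -0.2107 -0.0131] r [3.141e+00 1.000e-03 1.091e+00] F [-2.5 -5.9  3.1] w 0.0005
[[560.7, -153.9], [470.8, -153.5]]
dies: centre [ 515.8 -153.7] yaw 244.2 len 89.9
dies: centre [ 515.8 -153.7] yaw 64.2 len 89.9
```

Request:
step_arm([
  {"dx": 0.01, "dy": 0, "dz": 0, "rx": 0, "ry": 0, "rz": 0, "claw": 1},
  {"dx": 0.01, "dy": 0, "dz": 0, "rx": 0, "ry": 0, "rz": 0, "claw": 1},
])

```text
time_s: 13.9
ee_pos: [0.5024, -0.2093, -0.0131]
eef_rot: [3.141, 0.001, 1.09]
force: [-3.1, -7.7, 3.9]
grip_width: 0.0006
grip_force: 4.0
```

Request:
step_arm([
  {"dx": 0.01, "dy": 0, "dz": 0, "rx": 0, "ry": 0, "rz": 0, "claw": 1},
])

```text
time_s: 14.0
ee_pos: [0.5029, -0.2086, -0.0131]
eef_rot: [3.141, 0.001, 1.091]
force: [-2.4, -13.0, 1.9]
grip_width: 0.0001
grip_force: 6.3
```

```bash
python3 -c "
from h import *
wblock()"
```

```text
t 14.0 p [ 0.5029 -0.2086 -0.0131] r [3.141e+00 1.000e-03 1.091e+00] F [ -2.4 -13.    1.9] w 0.0001
block [ 516.6 -153.5] [ 92.1 131.2] yaw 63.3 top z 0.0288 in fence x -53.6 y -8.2
bar [ 533.5 -101.5] [ 16.7 188.9] 63.7 8172
```

The force rose to 13 N, so the block has reached the fence. I now seat each corner in turn.

Request:
step_arm([
  {"dx": 0.01, "dy": 0, "dz": 0, "rx": 0, "ry": 0, "rz": 0, "claw": 1},
  {"dx": -0.1, "dy": 0, "dz": 0, "rx": 0, "ry": 0, "rz": 0, "claw": 1},
  {"dx": 0, "dy": 0.2, "dz": 0, "rx": 0, "ry": 0, "rz": 0, "claw": 1},
  {"dx": 0, "dy": 0.15, "dz": 0, "rx": 0, "ry": 0, "rz": 0, "claw": 1},
  {"dx": 0.06, "dy": 0, "dz": 0, "rx": 0, "ry": 0, "rz": 0, "claw": 1},
  {"dx": 0.02, "dy": 0, "dz": 0, "rx": 0, "ry": 0, "rz": 0, "claw": 1},
  {"dx": 0.01, "dy": 0, "dz": 0, "rx": 0, "ry": 0, "rz": 0, "claw": 1},
])

```text
time_s: 14.75
ee_pos: [0.5328, -0.2232, -0.0136]
eef_rot: [-3.141, 0.0, 1.091]
force: [-2.3, -4.6, -2.9]
grip_width: 0.0008
grip_force: 2.1
```

Request:
step_arm([
  {"dx": 0.01, "dy": 0, "dz": 0, "rx": 0, "ry": 0, "rz": 0, "claw": 1},
])

```text
time_s: 14.85
ee_pos: [0.5329, -0.2231, -0.0136]
eef_rot: [-3.141, 0.001, 1.091]
force: [-5.3, -8.3, -2.9]
grip_width: 0.0004
grip_force: 4.9
```

Request:
step_arm([
  {"dx": 0.01, "dy": 0, "dz": 0, "rx": 0, "ry": 0, "rz": 0, "claw": 1},
])

```text
time_s: 14.95
ee_pos: [0.5329, -0.223, -0.0136]
eef_rot: [-3.14, 0.002, 1.09]
force: [-8.3, -15.0, -2.4]
grip_width: 0.0004
grip_force: 8.3
```

```bash
python3 -c "
from h import *
wblock()"
```

```text
t 14.95 p [ 0.5329 -0.223  -0.0136] r [-3.14e+00  2.00e-03  1.09e+00] F [ -8.3 -15.   -2.4] w 0.0004
block [ 516.5 -153.1] [ 92.1 131.6] yaw 63.7 top z 0.0288 in fence x -53.3 y -8.0
bar [ 533.1 -101.4] [ 16.6 189.6] 63.7 7559
```

Request:
step_arm([
  {"dx": -0.12, "dy": 0, "dz": 0, "rx": 0, "ry": 0, "rz": 0, "claw": 1},
  {"dx": 0, "dy": -0.3, "dz": 0, "rx": 0, "ry": 0, "rz": 0, "claw": 1},
  {"dx": 0, "dy": -0.3, "dz": 0, "rx": 0, "ry": 0, "rz": 0, "claw": 1},
  {"dx": 0, "dy": -0.2, "dz": 0, "rx": 0, "ry": 0, "rz": 0, "claw": 1},
  {"dx": 0.07, "dy": 0, "dz": 0, "rx": 0, "ry": 0, "rz": 0, "claw": 1},
  {"dx": 0.03, "dy": 0, "dz": 0, "rx": 0, "ry": 0, "rz": 0, "claw": 1},
  {"dx": 0.01, "dy": 0, "dz": 0, "rx": 0, "ry": 0, "rz": 0, "claw": 1},
])

```text
time_s: 15.7
ee_pos: [0.4617, -0.1878, -0.0129]
eef_rot: [-3.139, 0.004, 1.091]
force: [-24.3, -20.2, 15.0]
grip_width: 0.0006
grip_force: 14.6
```

Request:
step_arm([
  {"dx": 0.01, "dy": 0, "dz": 0, "rx": 0, "ry": 0, "rz": 0, "claw": 1},
])

```text
time_s: 15.8
ee_pos: [0.4617, -0.1877, -0.0129]
eef_rot: [-3.139, 0.005, 1.091]
force: [-28.8, -26.7, 16.3]
grip_width: 0.0003
grip_force: 18.7
```

```bash
python3 -c "
from h import *
wblock()"
```

```text
t 15.8 p [ 0.4617 -0.1877 -0.0129] r [-3.139  0.005  1.091] F [-28.8 -26.7  16.3] w 0.0003
block [ 517.2 -153.2] [ 92.  131.3] yaw 63.9 top z 0.0288 in fence x -53.1 y -8.7
bar [ 533.5 -101.5] [ 16.8 189.5] 63.7 8086
```

The left corner is firmly seated too. I back off gently, retract and verify.

Request:
step_arm([
  {"dx": -0.03, "dy": 0, "dz": 0, "rx": 0, "ry": 0, "rz": 0, "claw": 1},
  {"dx": -0.2, "dy": 0, "dz": 0, "rx": 0, "ry": 0, "rz": 0, "claw": 1},
  {"dx": -0.3, "dy": 0.1, "dz": 0, "rx": 0, "ry": 0, "rz": 0, "claw": 1},
  {"dx": 0, "dy": 0.2, "dz": -0.3, "rx": 0, "ry": 0, "rz": 0, "claw": 1},
  {"dx": 0, "dy": 0.1, "dz": -0.3, "rx": 0, "ry": 0, "rz": 0, "claw": 1},
  {"dx": 0, "dy": 0, "dz": -0.3, "rx": 0, "ry": 0, "rz": 0, "claw": 1},
  {"dx": 0, "dy": 0, "dz": 0, "rx": 0, "ry": 0, "rz": 0, "claw": 1},
  {"dx": 0, "dy": 0, "dz": 0, "rx": 0, "ry": 0, "rz": 0, "claw": 1},
])

```text
time_s: 16.65
ee_pos: [0.4749, -0.2509, 0.0769]
eef_rot: [3.14, -0.0, 1.09]
force: [-0.3, 0.0, -0.2]
grip_width: 0.0005
grip_force: 0.0
```

```bash
python3 -c "
from h import *
wblock('w6.png'); dies()"
```

```text
t 16.65 p [ 0.4749 -0.2509  0.0769] r [ 3.14 -0.    1.09] F [-0.3  0.  -0.2] w 0.0005
block [ 517.2 -152.6] [ 90.8 131. ] yaw 63.4 top z 0.0288 in fence x -52.6 y -8.4
bar [ 533.2 -101.4] [ 16.8 188.9] 63.7 3221
t 16.7 p [ 0.4743 -0.2506  0.076 ] r [-3.141 -0.     1.09 ] F [-0.1  0.5  0.7] w 0.0005
[[562.6, -154.3], [471.0, -152.6]]
dies: centre [ 516.8 -153.5] yaw 243.4 len 91.6
dies: centre [ 516.8 -153.5] yaw 63.4 len 91.6
```

View pics/w6.png

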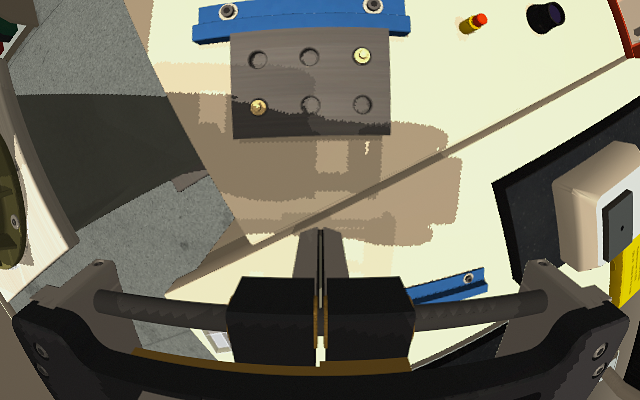

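The final picture shows the block at px (230–391, 30–138). Its long side is flush against the larger fence at (192–410, 5–42) and inside both ends, with both dies upright. It measures x −52.6 against −53 in the fence frame and is about 0.3° off parallel. The arm is clear, so I hand it in.

```bash
python3 -c "
from h import *
print(hand_in())"
```

```text
the job is handed in; nothing more can be done
None
```

I pushed the die block flush against the larger blue fence and handed the job in; the last wrist view shows its long side seated inside both fence ends, both dies standing, and the arm clear, though one early pass with the tips still too high stopped right beside a die without force registering.

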